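# Shut and bolt the specimen pen

### The arm

A 6-joint arm with a two-finger parallel gripper is mounted at the origin on a cart in front of the work surface, level with it; the furniture and walls round the work are solid. World frame = base frame: x ahead of the robot, y to its left, z up, the work surface at z = 0. Lengths are in mm, angles in degrees, forces in N, time in s.
With the tool pointing down it reaches from about 350 to 850 mm from the base axis. Payload 8.1 kg.
Tool frame: the origin (TCP) lies at the very end of the fingers, on their centre line; the grasp point (between the pads) lies 19 mm behind it; x points along the fingers, y is the direction in which the jaws open and shut, and the axes are right-handed (so a half turn about x gives the same grasp; the last joint's range is limited). The gripper opens to 85 mm and grips with 20 to 120 N. Pads are 22 mm wide; open, the fingers measure 114 mm over their backs; the gripper's body (76 mm by 85 mm) begins 54 mm behind the grasp point. The pads swing forward as they close: fully open they stand 13 mm farther back than shut.
Start: joints at [-78.805, 7.471, 85.268, -0, 87.261, -4.893], TCP at [166.295, -576.499, 231.292] pointing down, gripper open.
Joint ranges: [-169.43, 169.43], [-51.17, 129.36], [1.28, 143.12], [-76.62, 256.62], [0, 156.53], [-152.29, 152.29]. Speed limits (degrees/s): [136.94, 136.94, 159.86, 180, 180, 180].

### API

Orientations are given as [roll, pitch, yaw] about the fixed x, y, z axes, in that order (R = Rz(yaw) Ry(pitch) Rx(roll)).
In Python, from bench import sensors, snapshot, r gives the robot as it stands. The module is installed in compiled form; this text tells all that it offers.
- The arm moves only by the tool drive_tool, never from a script. Its argument "moves" is one flat list of numbers, 6 for each row, row after row: the shift along the tool's x, y, z in cm, then the turn, a rotation vector about the tool's x, y, z in degrees. In form: [tx, ty, tz, wx, wy, wz, tx, ty, tz, wx, wy, wz, ...]. A call has 1 to 20 rows; each row shifts and turns the commanded pose from where the row before left it, along the tool's axes as they then stand; what a row does not reach is not made up. A row lasts 1/12 s, in which the tool goes at most 41.7 mm and 7.16 degrees, less where a joint would pass 70% of its speed; a pose out of reach is approached as far as the arm can. A call with a gripper value outside its range is refused whole. "hand" is the finger opening in cm, from 0 to 8.54, set as the call begins (left out, the last holds). The fingers move at their own pace and stop on an object; "grip_force" is the grip in N (left out, the last holds). Time passes only in rows, so rows that do not move let the fingers close. It gives the time, the measured TCP pose, the force and the opening at its end, in the units of the state.
- sensors.sense(): the state, without advancing time (a new reading comes with each control period).
- snapshot(name): name is "scene" or "side" or "wrist"; returns a dict with "image" (420x560x3 uint8, red, green, blue), "z_map" (420x560 float32, mm along the optical axis (not along the pixel's ray), 0 where there is no reading), "camera_matrix" (3x3 intrinsics, pixels), "dist" ([k1, k2, p1, p2, k3] as OpenCV has them; the pictures are not rectified), "eye" and "orientation" of the camera in the world; the wrist camera has in their place "mount" (4x4, takes a point from camera to tool coordinates, whose origin is the TCP and whose axes are the tool frame's). Camera axes: x right, y down, z forward; pixel columns grow to the right and rows downward; lengths in mm; the calibration is good to about 2 mm. A picture is of the moment at which its call begins: read the wrist's pose just before it.
- r.hand_in(): hands the job in, once; it reports no verdict.
The state is a dict: "time": time; "joint_pos": joint angles; "qd": joint speeds; "joint_efforts": joint torques, N m; "tool_pos": TCP position; "tcp_rot": TCP orientation; "ft_force": force on the tool from outside, world axes, zero at the start; "wrist_torque": the same for the moment, N m; "finger_gap": finger opening in mm.
Only numpy, scipy, OpenCV 4.12 (cv2) and the standard library are available. Lean on these libraries where they do the work, as an engineer would, in place of code of your own. Each camera call takes 0.05 s, during which the arm holds its last target.

### The job

Push the swing gate of the specimen pen fully shut with the fingertips. Then press the lock's spring catch down with one fingertip and keep it down while the other fingertip slides the bolt all the way home through the gate's keeper, and let the catch spring up again so that the bolt is locked. Only push and press, lift nothing, and leave the loose specimens and the anvil cap where they are.

Things in the scene. Friction and masses are not known exactly. Their poses are not given: they have to be found in the camera images.
- pen: Specimen pen fixed to the bench: grey base plate 230 x 240 x 8 mm, low fence 50 mm high. Origin at bench height on the line of the shut gate; x = front (robot side) to back, y = left along the bolt, z up. Plate spans x -90..140, y -130..110 mm. Along x = 0 the swing gate fills the left part (y 10..100), the bolt lock the right (y -126..-6). Highest part 93 mm.
- gate (a joint): Gate angle, rad: 0 = shut against its stop, grows as its free right end swings out toward the robot. Upright hinge at pen x 0, y 100 mm. Stiff (0.04 N m): stays where left. Plate 6 mm thick, 8 to 90 mm from the hinge, 12 to 42 mm above the bench; on its free end (70 to 86 mm from the hinge) the keeper, a steel loop 28 mm deep, top 72 mm above the bench.
- gate_face (a point): Point on the gate's outer (robot side) face, 55 mm from the hinge axis, 27 mm above the bench; moves and turns with the gate.
- bolt (a joint): Bolt travel, m: 0 = drawn back (right), 0.039 = home at its end stop, rod through the gate's keeper; slides along +y of the pen. Takes about 1.5 N plus rubbing with the catch down. With the catch up it is locked: the handle's foot stands between comb teeth on the catch (a gap every 13 mm), so the catch must stay down the whole way.
- bolt_push (a point): Centre of the right-hand (-y) face of the bolt handle, the face to push; with the bolt drawn at pen x 0, y -78 mm, 66 mm above the bench. Handle: upright steel plate 30 mm wide along pen x, 6 mm thick, 40 to 88 mm above the bench, with a 10 mm thick, 36 mm long cross bar on top (2 mm proud of the push face). To its right all is free above 40 mm.
- catch (a joint): How far the spring catch is pressed, m: 0 = up (locking), 0.010 = fully down; moves straight down. The bolt is free beyond about 0.006. Spring 4 N at the start, 9 N fully down. Let go, it springs up by itself when the bolt is drawn, home, or at either gap between.
- catch_top (a point): Centre of the catch paddle's flat top, 64 mm above the bench when up. Paddle 41 mm wide (pen x -75..-34 mm), 90 mm long (pen y -118..-28 mm), on the robot side of the bolt handle and parallel to the bolt, 19 mm from the handle plate: one fingertip can press it and glide along it while the other, about 54 mm away, pushes the handle.
- sample_a: the loose specimen (black resin disc, 30 mm across, 16 mm tall) in the left half of the pen; origin centre of its underside
- sample_b: the loose specimen (black resin disc, 30 mm across, 13 mm tall) in the right half of the pen; origin centre of its underside
- sample_c: the loose specimen (black resin disc, 30 mm across, 14 mm tall) on the base plate in front of the fence, between the gate and the catch; origin centre of its underside
- anvil_cap: loose round anvil cap, bright chrome (nearly white), 44 mm across, 18 mm tall, on the bench in front of the pen; origin centre of its underside

How it is judged (in metres and radians):
On the way, in this order (a step that is already met when the one before it is completed fails the run):
1. the gate is shut while the bolt is still drawn back (value of joint gate below 0.05 rad and value of joint bolt below 0.006 m), for 0.2 s.
2. the bolt is on its way with the fingers holding the catch down (value of joint bolt between 0.006 and 0.033 m and value of joint catch above 0.003 m and contact force between the fingers and catch above 0.5 N and value of joint gate below 0.06 rad), for 0.05 s.
3. the bolt reaches home with the fingers still on the catch (value of joint bolt above 0.0355 m and value of joint catch above 0.003 m and contact force between the fingers and catch above 0.5 N and value of joint gate below 0.06 rad), for 0.02 s.
At the end, for the whole second after the job is handed in: The gate is shut (under 0.06 rad), the bolt is home (travel over 35.5 of 39 mm) through the keeper, and the catch has sprung up (under 2 mm down) (value of joint gate below 0.06 rad and value of joint bolt above 0.0355 m and value of joint catch below 0.002 m); the robot touches nothing.
It fails at once if the catch came up while the bolt was part way (value of joint bolt between 0.006 and 0.033 m and value of joint catch below 0.002 m).
It fails at once if the bolt was shot with the gate open (value of joint bolt above 0.008 m and value of joint gate above 0.15 rad).
It fails at once if a specimen or the anvil cap was moved or lifted (distance of any of sample_a, sample_b, sample_c, anvil_cap from where it was at the start of the episode above 0.015 m).
It also fails if it takes over 53 s, if anything falls off the work surface, if the arm or the gripper's body presses on something with over 40 N, if the wrist force passes 120 N, or if a joint passes its speed limit or range.

## Working session

There is one attempt and no reset: what is moved stays moved. The work goes in short steps, Python scripts to look and compute and a tool call to move; the robot and the scene stay as the last step left them, time stands still between calls to the robot, and variables do not carry over. Pictures are saved under pics/ and viewed, and the job is handed in when it is done.

Besides the shell and the picture viewer there is one more tool, called after "Call:" as name(argument=value, ...) on one line, values as JSON. drive_tool: Moves the arm, as the interface text tells. Its arguments: {"type":"object","properties":{"moves":{"type":"array","items":{"type":"number"}},"hand":{"type":"number"},"grip_force":{"type":"number"}},"required":["moves"]}

```bash
mkdir -p pics; cat > h.py <<'E'
import numpy as np,cv2
from bench import sensors,snapshot,r
def save(n,f):
    s=snapshot(n); cv2.imwrite('pics/'+f+'.png',s['image'][:,:,::-1]); np.savez('pics/'+f+'.npz',**{k:np.array(v) for k,v in s.items()}); return s
E
python3 - <<'E'
from h import *
print(sensors.sense())
for n in ['scene','side','wrist']:
    s=save(n,n+'0'); print(n,{k:v for k,v in s.items() if k not in('image','z_map')})
E
```

```text
{'time': 0.0, 'joint_pos': array([-7.88039894e+01,  7.51567683e+00,  8.53284419e+01,  4.46226945e-04,
        8.72619312e+01, -4.89284165e+00]), 'qd': array([ 0.01692821,  0.13108875, -0.06644071, -0.05664475, -0.07682351,
        0.16735682]), 'joint_efforts': array([ 1.81727322e-03, -5.69403327e+01, -5.00544977e+01, -6.13652855e-05,
        1.49704213e-02,  1.06981670e-05]), 'tool_pos': array([ 166.19676014, -575.95536641,  230.24653208]), 'tcp_rot': array([-95.13362736,  89.8939492 , 100.95520319]), 'ft_force': array([ 0.26135959, -0.07820598, -0.1151148 ]), 'wrist_torque': array([ 0.02435275,  0.02170286, -0.04278805]), 'finger_gap': 85.17405138672113}
scene {'camera_matrix': array([[391.39863681,   0.        , 281.8753699 ],
       [  0.        , 391.39863681, 214.58843981],
       [  0.        ,   0.        ,   1.        ]]), 'dist': array([0.02637914, 0.        , 0.        , 0.        , 0.        ]), 'eye': array([-34.44418057, 582.19841326, 546.8898673 ]), 'orientation': array([-123.09726912,    0.60479916, -117.50898149])}
side {'camera_matrix': array([[494.93640533,   0.   
[... 249 characters left out ...]
6,  556.6819147 ]), 'orientation': array([-125.18585732,    1.25599003,   -7.98682601])}
wrist {'camera_matrix': array([[335.02614214,   0.        , 275.88014286],
       [  0.        , 335.02614214, 207.58227596],
       [  0.        ,   0.        ,   1.        ]]), 'dist': array([-0.04450193,  0.        ,  0.        ,  0.        ,  0.        ]), 'mount': array([[ 1.25083456e-04, -3.04199062e-01,  9.52608480e-01,
        -1.43434900e+02],
       [ 9.99999834e-01, -4.97241697e-04, -2.90091783e-04,
        -9.27782843e-01],
       [ 5.61922305e-04,  9.52608358e-01,  3.04198949e-01,
        -7.80736733e+01],
       [ 0.00000000e+00,  0.00000000e+00,  0.00000000e+00,
         1.00000000e+00]])}
```

View pics/scene0.png

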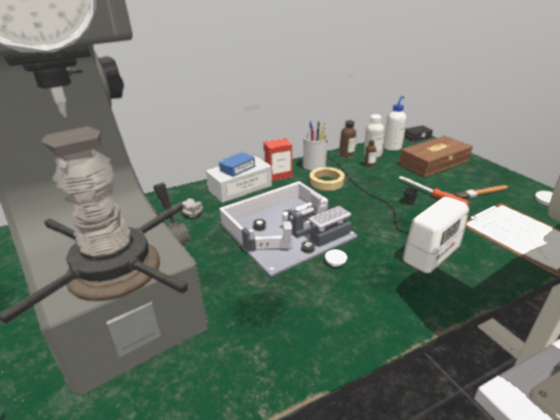

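View pics/side0.png

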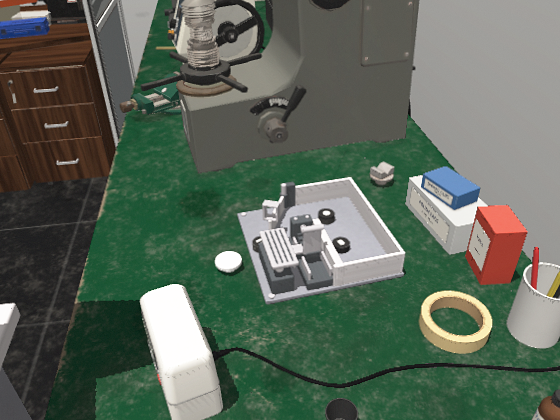

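View pics/wrist0.png

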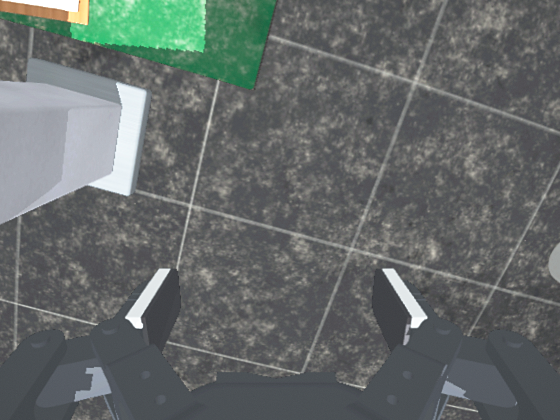

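The scene view shows the pen at about (288,225) with the gate part open. In the side view the pen is at (320,240), the anvil cap at (228,261), and the paddle at (277,248). Next I fit the pen pose.

```bash
cat >> h.py <<'E'
from scipy.spatial.transform import Rotation as R
def cloud(s):
    K=np.array(s['camera_matrix']);z=np.array(s['z_map']);h,w=z.shape
    u,v=np.meshgrid(np.arange(w),np.arange(h))
    p=cv2.undistortPoints(np.stack([u,v],-1).reshape(-1,1,2).astype(float),K,np.array(s['dist'])).reshape(h,w,2)
    P=np.dstack([p[...,0]*z,p[...,1]*z,z])
    if 'mount' in s:
        P=P@np.array(s['mount'])[:3,:3].T+np.array(s['mount'])[:3,3]
        Rm=R.from_euler('xyz',s['rot'],degrees=True).as_matrix(); P=P@Rm.T+s['pos']
    else:
        P=P@R.from_euler('xyz',s['orientation'],degrees=True).as_matrix().T+s['eye']
    P[z<=0]=np.nan
    return P
E
python3 - <<'E'
from h import *
for n in ['side','scene']:
    s=dict(np.load(f'pics/{n}0.npz')); P=cloud(s)
    x,y,z=P[...,0],P[...,1],P[...,2]
    print(n)
    for (u,v) in ([(242,214),(270,296),(401,269),(350,182),(228,261),(272,231),(295,265)] if n=='side' else [(260,225),(335,258),(353,235),(270,268)]):
        print(u,v,P[v,u].round(1), s['image'][v,u])
    # topdown height map
    x0,y0=350,-250;
    print(np.nanmin(x),np.nanmax(x))
    im=s['image'][:,:,::-1]
    a=np.zeros((600,600,3),np.uint8)
    ok=(x>400)&(x<800)&(y>-200)&(y<200)
    print(ok.sum())
    np.save(f'pics/{n}P.npy',P)
s=cv2.imread('pics/side0.png')[170:310,200:420]; cv2.imwrite('pics/sidec.png',cv2.resize(s,None,fx=3.6,fy=3.6,interpolation=cv2.INTER_CUBIC))
s=cv2.imread('pics/scene0.png')[175:280,205:370]; cv2.imwrite('pics/scenec.png',cv2.resize(s,None,fx=4.8,fy=4.8,interpolation=cv2.INTER_CUBIC))
E
```

```text
side
242 214 [523.4 320.5  11.4] [247 242 243]
270 296 [548.9  99.3  11.2] [245 241 242]
401 269 [762.3 117.1  18.8] [179 171 172]
350 182 [734.2 336.9  49.5] [167 162 160]
228 261 [489.9 183.5  17.6] [254 254 254]
272 231 [565.3 189.3  66. ] [245 242 242]
295 265 [589.8 110.8  58.5] [124 120 121]
-618.0571274372742 1023.100421731273
50808
scene
260 225 [662.9 283.2  25.1] [102 101  99]
335 258 [486.6 190.7  17.2] [247 247 247]
353 235 [546.1  99.7   7.6] [181 179 186]
270 268 [528.8 323.   11.4] [224 219 221]
63.608137456017914 1030.4843718407033
16785
```

View pics/sidec.png

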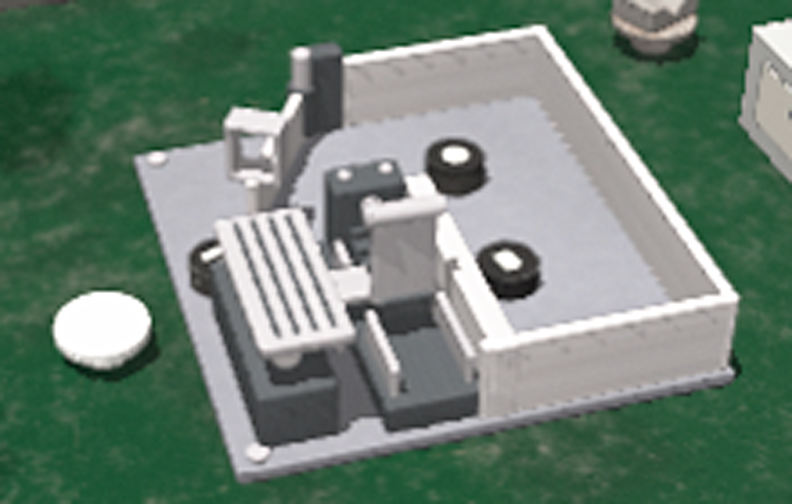

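View pics/scenec.png

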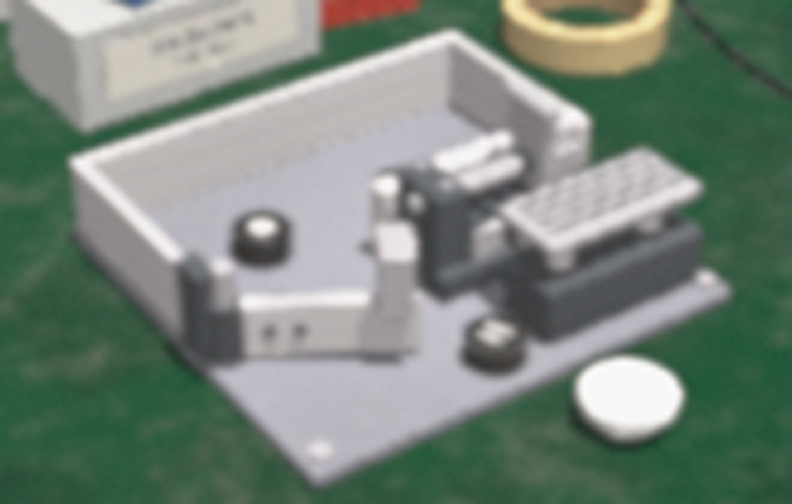

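```bash
cat > fit.py <<'E'
from h import *
from scipy.optimize import least_squares
pts={}
for n in ['side','scene']:
    s=dict(np.load(f'pics/{n}0.npz')); P=np.load(f'pics/{n}P.npy'); im=s['image'].astype(int)
    x,y,z=P[...,0],P[...,1],P[...,2]
    green=(im[...,1]-im[...,0])>12
    b=(x>440)&(x<820)&(y>50)&(y<380)
    print(n,'bench z',np.nanmedian(z[b&green]))
    m=(b&~green&(z>3)&(z<110)).astype(np.uint8)
    k,l,st,c=cv2.connectedComponentsWithStats(m,connectivity=4)
    i=1+np.argmax(st[1:,4]); m=l==i
    A=np.c_[x[m],y[m],z[m]].astype(np.float32)
    rect=cv2.minAreaRect(A[:,:2]); print(st[i],rect)
    # fence back/paddle refs
    for nm,lo,hi in [('plate',6,11),('fence',47,53),('paddle',62.5,66.5)]:
        q=A[(A[:,2]>lo)&(A[:,2]<hi)]; print(nm,len(q),cv2.minAreaRect(q[:,:2]))
    pts[n]=A
np.savez('pics/pts.npz',**pts)
E
python3 fit.py
```

```text
side bench z 1.1006966266269274Traceback (most recent call last):
  File "fit.py", line 14, in <module>
    rect=cv2.minAreaRect(A[:,:2]); print(st[i],rect)
cv2.error: OpenCV(4.12.0) /io/opencv/modules/imgproc/src/convhull.cpp:143: error: (-215:Assertion failed) total >= 0 && (depth == CV_32F || depth == CV_32S) in function 'convexHull'
```

```bash
sed -i 's/minAreaRect(A\[:,:2\])/minAreaRect(A[:,:2].copy())/; s/minAreaRect(q\[:,:2\])/minAreaRect(q[:,:2].copy())/' fit.py; python3 fit.py
```

```text
side bench z 1.1006966266269274
[  238   177   167   127 14258] ((654.826904296875, 233.83868408203125), (257.5859069824219, 260.91546630859375), 6.4802327156066895)
plate 4413 ((641.0171508789062, 223.00897216796875), (227.93568420410156, 242.2612762451172), 6.678194046020508)
fence 1278 ((656.6660766601562, 225.22561645507812), (196.2913818359375, 240.5594024658203), 5.453171253204346)
paddle 1037 ((588.4468383789062, 219.71517944335938), (90.85102844238281, 225.67564392089844), 4.553955078125)
scene bench z 0.9279032539398031
[ 220  182  137   95 7630] ((663.495849609375, 202.17356872558594), (269.1592102050781, 295.6331481933594), 6.859869956970215)
plate 2618 ((639.8194580078125, 226.1458740234375), (227.77764892578125, 238.8836669921875), 6.118985176086426)
fence 522 ((653.9227905273438, 227.62039184570312), (204.23187255859375, 240.33807373046875), 5.893500804901123)
paddle 481 ((589.675048828125, 221.84849548339844), (90.8812026977539, 224.81951904296875), 2.2817938327789307)
```

```bash
cat > fit2.py <<'E'
from h import *
D=np.load('pics/pts.npz')
for n,c,yaw in [('side',(641,223),6.5),('scene',(639.8,226.1),6.3)]:
    A=D[n]; t=np.radians(yaw); Rm=np.array([[np.cos(t),-np.sin(t)],[np.sin(t),np.cos(t)]])
    o=np.array(c)-Rm@[25,-10]; q=np.c_[(A[:,:2]-o)@Rm,A[:,2]]
    print(n,'origin',o)
    def sel(nm,xl,yl,zl):
        m=(q[:,0]>xl[0])&(q[:,0]<xl[1])&(q[:,1]>yl[0])&(q[:,1]<yl[1])&(q[:,2]>zl[0])&(q[:,2]<zl[1])
        k=q[m]; 
        if len(k)>3: print(nm,len(k),'p2',np.percentile(k,2,axis=0).round(1),'p98',np.percentile(k,98,axis=0).round(1)); 
        return k
    k=sel('paddle',(-85,-25),(-130,-20),(62,68)); print(cv2.minAreaRect(k[:,:2].astype(np.float32).copy()))
    sel('handle top',(-25,25),(-100,-50),(80,95))
    k=sel('gate',(-85,-3),(5,95),(14,45)); sel('keeper',(-90,0),(-10,60),(55,76))
    g=q[(q[:,0]>-85)&(q[:,0]<-3)&(q[:,1]>5)&(q[:,1]<92)&(q[:,2]>20)&(q[:,2]<75)]
    a=np.degrees(np.arctan2(-g[:,0],100-g[:,1])); print('gate angle pct',np.percentile(a,[5,25,50,75,95]))
    sel('back fence',(110,150),(-120,100),(48,53)); sel('left post',(-20,20),(92,112),(55,95))
    im=np.full((500,500),0,np.uint8)
    u=((q[:,:2]+[130,150])*1.8).astype(int)
    for (a,b),z in zip(u,q[:,2]):
        if 0<=a<500 and 0<=b<500: im[499-a,499-b]=max(im[499-a,499-b],min(255,int(z*2.6+20)))
    cv2.imwrite(f'pics/top_{n}.png',im)
s=np.hstack([cv2.imread('pics/top_side.png'),cv2.imread('pics/top_scene.png')]); cv2.imwrite('pics/top.png',cv2.resize(s,(800,400)))
E
python3 fit2.py
```

```text
side origin [615.02867147 230.10563821]
paddle 998 p2 [ -73.2 -116.7   63.1] p98 [-34.  -30.2  67.1]
((-53.35852813720703, -73.23162841796875), (41.20674133300781, 91.58972930908203), 0.006851808167994022)
handle top 191 p2 [-16.4 -79.9  80.5] p98 [ 17.9 -71.8  94.6]
gate 225 p2 [-75.    6.8  15.9] p98 [-4.1 90.4 44.8]
keeper 181 p2 [-53.3  -9.   55.6] p98 [-6.5 42.5 74.8]
gate angle pct [19.35257071 23.28797617 28.93208556 35.6095242  38.7654284 ]
back fence 311 p2 [ 130.1 -116.2   48.4] p98 [136.7  93.9  52.8]
left post 62 p2 [-2.2 95.2 55.1] p98 [ 19.5 109.7  64.1]
scene origin [613.853633   233.29625178]
paddle 431 p2 [ -72.3 -116.7   62.3] p98 [-32.6 -30.4  66.7]
((-52.10601806640625, -74.470703125), (91.10559844970703, 42.36051559448242), 88.91800689697266)
handle top 73 p2 [-15.4 -80.1  80.4] p98 [ 19.5 -71.4  94.6]
gate 464 p2 [-72.    6.3  14.7] p98 [-4.3 92.1 44. ]
keeper 129 p2 [-53.2  -9.3  55.6] p98 [-1.8 43.6 74.3]
gate angle pct [22.44752762 28.65400544 30.58505325 33.32892361 38.97527688]
back fence 162 p2 [ 131.2 -112.6   48.1] p98 [140.1  94.6  52.2]
left post 54 p2 [-2.2 95.8 55.5] p98 [ 19.6 110.3  64.4]
```

View pics/top.png

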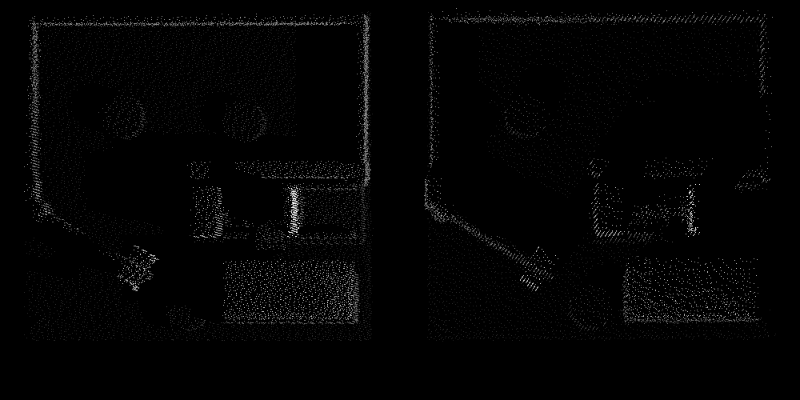

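```bash
python3 - <<'E'
from h import *
s=sensors.sense(); M=R.from_euler('xyz',s['tcp_rot'],degrees=True).as_matrix(); print(M.round(3))
P=np.concatenate([np.load(f'pics/{n}P.npy').reshape(-1,3) for n in('side','scene')])
P=P[~np.isnan(P).any(1)]
for lo in range(-600,600,100):
    print(lo,[int(np.nanmax(np.r_[-99,P[(P[:,1]>lo)&(P[:,1]<lo+100)&(P[:,0]>x)&(P[:,0]<x+100),2]])) for x in range(0,1000,100)])
E
```

```text
[[-0.     0.277 -0.961]
 [ 0.001 -0.961 -0.277]
 [-1.    -0.002 -0.   ]]
-600 [-99, -99, -99, -99, 2, 2, 2, 1, 1, 31]
-500 [-99, -99, -99, -99, 13, 11, 52, 55, 54, 36]
-400 [-99, -99, -99, 7, 6, 16, 54, 55, 144, 168]
-300 [-99, -99, 8, 8, 15, 27, 55, 55, 131, 130]
-200 [-99, -99, 8, 8, 9, 39, 39, 15, 84, 118]
-100 [-99, 3, 3, 109, 110, 19, 8, 27, 138, 140]
0 [15, 293, 4, 109, 110, 16, 10, 27, 139, 114]
100 [14, 327, 3, 4, 22, 68, 96, 53, 109, 108]
200 [-99, -99, 3, 4, 21, 75, 71, 53, 96, 95]
300 [-99, -99, 4, 4, 4, 55, 64, 53, 66, 65]
400 [-99, -99, 4, 5, 161, 202, 190, 38, 38, 4]
500 [-99, -99, 3, 518, 516, 371, 441, 421, 331, 323]
```

Call:
drive_tool(moves=[0,-2.83,-2.55,0,0,0,0,-2.83,-2.55,0,0,0,0,-2.83,-2.55,0,0,0,0,-2.83,-2.55,0,0,0,0,-2.83,-2.55,0,0,0,0,-2.83,-2.55,0,0,0,0,-2.83,-2.55,0,0,0,0,-2.83,-2.55,0,0,0,0,-2.83,-2.55,0,0,0,0,-2.83,-2.55,0,0,0,0,-2.83,-2.55,0,0,0,0,-2.83,-2.55,0,0,0,0,-2.83,-2.55,0,0,0,0,-2.83,-2.55,0,0,0,0,-2.83,-2.55,0,0,0,0,-2.83,-2.55,0,0,0,0,-2.83,-2.55,0,0,0,0,-2.83,-2.55,0,0,0])

```text
time: 1.65
tool_pos: [466.5, 42.2, 231.2]
tcp_rot: [141.3, 90.0, -22.6]
ft_force: [-0.5, -1.8, -0.1]
finger_gap: 85.2
```

Call:
drive_tool(moves=[0,-2.83,-2.55,0,0,0,0,-2.83,-2.55,0,0,0,0,-2.83,-2.55,0,0,0,0,-2.83,-2.55,0,0,0,0,-2.83,-2.55,0,0,0,0,-2.83,-2.55,0,0,0,0,0,0,-6.7,0,0,0,0,0,-6.7,0,0,0,0,0,-6.7,0,0,0,0,0,-6.7,0,0,0,0,0,-6.7,0,0,0,0,0,-6.7,0,0,0,0,0,-6.7,0,0,0,0,0,-6.7,0,0,0,0,0,-6.7,0,0,0,0,0,-6.7,0,0,0,0,0,-6.7,0,0,0,0,0,-6.7,0,0,0,0,0,0,0,0], hand=4.5)

```text
time: 3.23
tool_pos: [565.9, 245.6, 230.8]
tcp_rot: [-77.9, 90.0, -161.1]
ft_force: [0.4, 1.2, 0.7]
finger_gap: 45.0
```

```bash
cat >> h.py <<'E'
def wrist(f):
    st=sensors.sense(); s=snapshot('wrist'); s['pos']=st['tool_pos']; s['rot']=st['tcp_rot']
    cv2.imwrite('pics/'+f+'.png',s['image'][:,:,::-1]); np.savez('pics/'+f+'.npz',**{k:np.array(v) for k,v in s.items()}); return s
E
python3 - <<'E'
from h import *
s=wrist('w1'); print(s['pos'],R.from_euler('xyz',s['rot'],degrees=True).as_matrix().round(4),sensors.sense()['joint_pos'].round(1),sensors.sense()['finger_gap'])
E
```

```text
[565.87784886 245.63413827 230.84340834] [[-7.000e-04  9.929e-01  1.186e-01]
 [-3.000e-04  1.186e-01 -9.929e-01]
 [-1.000e+00 -8.000e-04  2.000e-04]] [18.7 10.1 82.4  0.  87.5 12.3] 44.90765063920452
```

View pics/w1.png

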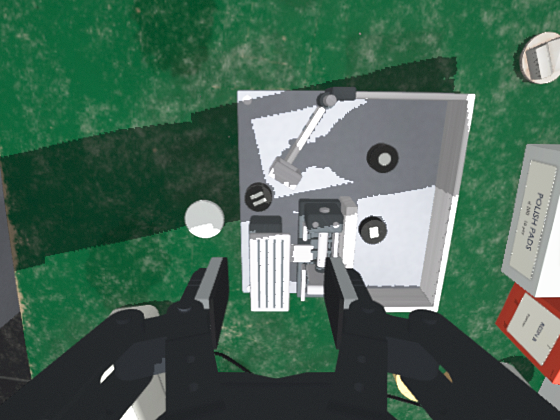

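The wrist view shows the whole pen: the gate runs from (330,100) to (287,170), the paddle is at (270,272), the handle at (322,250), sample_c at (259,196), and the cap at (204,218). The fingers are at the bottom. I'll fit the pen and finger geometry in this cloud.

```bash
cat > fit3.py <<'E'
from h import *
s=dict(np.load('pics/w1.npz')); P=cloud(s); im=s['image'].astype(int)
x,y,z=P[...,0],P[...,1],P[...,2]
green=(im[...,1]-im[...,0])>12
print('bench',np.nanmedian(z[green&(z<30)]))
v,u=np.mgrid[:420,:560]
b=(u>236)&(u<478)&(v>85)&(v<318)&~green
A=P[b]; A=A[~np.isnan(A).any(1)]
pl=A[(A[:,2]>5)&(A[:,2]<12)].astype(np.float32); print(cv2.minAreaRect(pl[:,:2].copy()))
fe=A[(A[:,2]>47)&(A[:,2]<54)&(A[:,0]>600)].astype(np.float32);print(cv2.minAreaRect(fe[:,:2].copy()))
pa=A[(A[:,2]>61)&(A[:,2]<68)&(A[:,1]<218)&(A[:,0]<585)].astype(np.float32);print('paddle',len(pa),np.median(pa[:,2]),cv2.minAreaRect(pa[:,:2].copy()))
np.save('pics/w1A.npy',A)
T=(P-s['pos'])@R.from_euler('xyz',s['rot'],degrees=True).as_matrix()
m=(v>250)&(T[...,0]>-60)&(T[...,0]<10)&(abs(T[...,1])<70)&(T[...,2]>-30)&(T[...,2]<40)
t=T[m]
for sg in(-1,1):
    q=t[np.sign(t[:,1])==sg]; print(sg,len(q))
    for lo in range(-60,10,8):
        k=q[(q[:,0]>=lo)&(q[:,0]<lo+8)]
        if len(k)>2: print(lo,len(k),k.min(0).round(1),k.max(0).round(1))
E
python3 fit3.py
```

```text
bench 0.877320917025699
((638.1246948242188, 224.56765747070312), (223.03387451171875, 238.73165893554688), 6.637983798980713)
((675.9742431640625, 229.72164916992188), (155.3929443359375, 238.9916229248047), 6.1734418869018555)
paddle 2704 64.97673 ((568.45654296875, 153.28726196289062), (40.15153121948242, 90.07220458984375), 5.026507377624512)
-1 6637
-60 3456 [-60.  -56.1 -15.2] [-52.  -20.4  11.4]
-52 937 [-52.  -53.5 -15.6] [-44.  -23.   -2.3]
-44 644 [-44.  -38.9 -13.6] [-36.  -22.   10.9]
-36 525 [-36.  -36.2 -12.9] [-28.  -22.   10.5]
-28 455 [-28.  -36.  -12.8] [-20.  -21.9  10.4]
-20 389 [-20.  -36.  -12.6] [-12.  -22.    9.8]
-12 221 [-12.  -35.1 -12.5] [ -4.2 -22.   10.2]
-4 10 [ -4.  -22.8  -6.5] [ -2.6 -22.1   5.4]
1 6685
-60 3499 [-60.   20.6 -15.4] [-52.   57.1  11.7]
-52 915 [-52.   23.1 -15.5] [-44.   53.7  -1.9]
-44 661 [-44.   22.3 -13.7] [-36.   39.4  10.6]
-36 510 [-36.   22.2 -12.7] [-28.   36.5  10. ]
-28 470 [-28.   22.3 -12.8] [-20.   36.3  10. ]
-20 392 [-20.   22.2 -12.6] [-12.   36.4  10.2]
-12 225 [-12.   22.3 -12.4] [-4.  34.9 10.3]
-4 13 [-4.  22.5 -6.5] [-1.9 22.7  9.1]
```

Call:
drive_tool(moves=[0,-1.4,-1.8,0,0,0,0,-1.4,-1.8,0,0,0,3.4,0,0,0,0,0,3.4,0,0,0,0,0,3.4,0,0,0,0,0,3.4,0,0,0,0,0,3.4,0,0,0,0,0,2.0,0,0,0,0,0,1.0,0,0,0,0,0,0,0,0,0,0,0,0,0,0,0,0,0,0,0,0,0,0,0], hand=0)

```text
time: 4.28
tool_pos: [535.8, 279.0, 33.6]
tcp_rot: [106.3, 89.8, 22.7]
ft_force: [0.4, -0.2, 1.6]
finger_gap: 0.0
```

```bash
python3 - <<'E'
from h import *
save('scene','s1'); save('side','d1');wrist('w2')
print(sensors.sense()['ft_force'],sensors.sense()['tool_pos'])
a=cv2.resize(cv2.imread('pics/s1.png')[160:285,205:370],(400,300),interpolation=2);b=cv2.resize(cv2.imread('pics/d1.png')[150:315,210:430],(400,300),interpolation=2)
cv2.imwrite('pics/c1.png',np.hstack([a,b]))
E
```

```text
[-0.25888596 -0.2287977   0.05240584] [535.66734113 278.89216706  33.44584459]
```

View pics/c1.png

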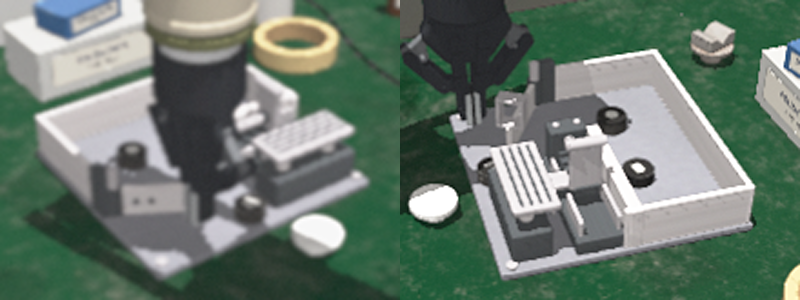

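View pics/w2.png

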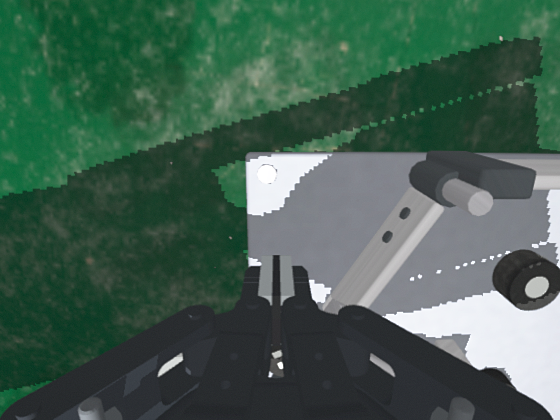

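The gate hasn't moved, and the closed fingertips are in front of it at about (205,215) in the left crop. I'll lower a little and push.

Call:
drive_tool(moves=[0.6,0,0,0,0,0,0,0.5,0,0,0,0,0,0.5,0,0,0,0,0,0.5,0,0,0,0,0,0.5,0,0,0,0,0,0.4,0,0,0,0,0,0.4,0,0,0,0,0,0.4,0,0,0,0,0,0.4,0,0,0,0,0,0.4,0,0,0,0,0,0.4,0,0,0,0,0,0.4,0,0,0,0,0,0.3,0,0,0,0,0,0,0,0,0,0])

```text
time: 5.6
tool_pos: [585.6, 284.1, 25.4]
tcp_rot: [99.2, 90.0, 15.6]
ft_force: [0.6, -0.4, -0.3]
finger_gap: -0.2
```

Call:
drive_tool(moves=[0,0.15,0,0,0,0,0,0.15,0,0,0,0,0,0.1,0,0,0,0,0,0,0,0,0,0])

```text
time: 5.93
tool_pos: [589.0, 284.5, 25.3]
tcp_rot: [100.8, 90.0, 17.3]
ft_force: [-0.3, -0.8, -0.1]
finger_gap: 0.0
```

Call:
drive_tool(moves=[0,0.1,0,0,0,0,0,0.1,0,0,0,0,0,0,0,0,0,0])

```text
time: 6.18
tool_pos: [591.0, 284.8, 25.3]
tcp_rot: [99.9, 90.0, 16.4]
ft_force: [-0.5, -0.3, -0.1]
finger_gap: -0.2
```

```bash
python3 - <<'E'
from h import *
wrist('w3');save('scene','s2')
print(sensors.sense()['ft_force'],sensors.sense()['tool_pos'])
a=cv2.resize(cv2.imread('pics/s2.png')[160:285,205:370],(400,300),interpolation=2);b=cv2.resize(cv2.imread('pics/w3.png'),(400,300),interpolation=2)
cv2.imwrite('pics/c2.png',np.hstack([a,b]))
E
```

```text
[-1.14320417 -0.381345   -0.10555922] [590.95870501 284.79450206  25.35588466]
```

View pics/c2.png

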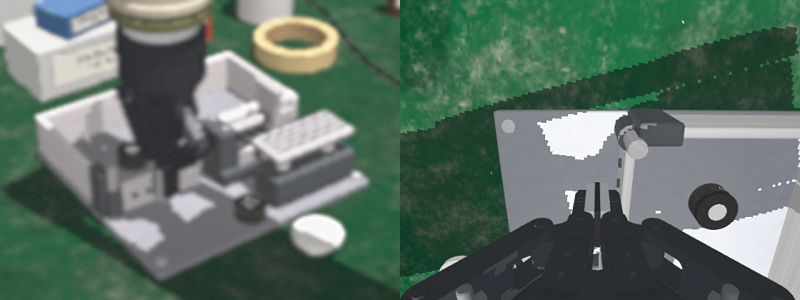

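Call:
drive_tool(moves=[0,0.1,0,0,0,0,0,0.1,0,0,0,0,0,0,0,0,0,0])

```text
time: 6.53
tool_pos: [593.0, 285.0, 25.3]
tcp_rot: [97.1, 90.0, 13.6]
ft_force: [-0.1, -0.5, -0.5]
finger_gap: 0.3
```

Call:
drive_tool(moves=[0,0.1,0,0,0,0,0,0,0,0,0,0])

```text
time: 6.7
tool_pos: [593.5, 285.0, 25.2]
tcp_rot: [-84.0, 89.9, -167.6]
ft_force: [-3.4, -1.4, 1.6]
finger_gap: 0.2
```

Call:
drive_tool(moves=[0,0.1,0,0,0,0,0,0,0,0,0,0])

```text
time: 6.87
tool_pos: [593.6, 285.1, 25.2]
tcp_rot: [-82.6, 89.8, -166.1]
ft_force: [-8.2, -1.9, 6.0]
finger_gap: -0.1
```

Call:
drive_tool(moves=[0,-1.5,0,0,0,0,0,-1.5,0,0,0,0,-3.5,0,0,0,0,0,-3.5,0,0,0,0,0,-3.0,0,0,0,0,0,0,0.36,3.0,0,0,0,0,0.36,3.0,0,0,0,0,0.36,3.0,0,0,0,0,0.36,3.0,0,0,0,0,0.3,3.0,0,0,0,0,0,0,0,0,0,0,0,0,0,0,0], hand=4.5)

```text
time: 7.87
tool_pos: [600.0, 133.2, 125.6]
tcp_rot: [93.1, 89.9, 9.5]
ft_force: [0.8, 0.9, 0.3]
finger_gap: 45.1
```

```bash
python3 - <<'E'
from h import *
w=wrist('w4');save('scene','s3');save('side','d3')
s=sensors.sense();print(s['ft_force'],s['tool_pos'],s['finger_gap'])
M=R.from_euler('xyz',s['tcp_rot'],degrees=True).as_matrix();print(M.round(4))
a=cv2.resize(cv2.imread('pics/s3.png')[160:285,205:370],(400,300),interpolation=2);b=cv2.resize(cv2.imread('pics/d3.png')[150:315,210:430],(400,300),interpolation=2)
cv2.imwrite('pics/c3.png',np.hstack([a,b]))
t=np.radians(6.5);o=np.array([614.3,231.8]);Rm=np.array([[np.cos(t),-np.sin(t)],[np.sin(t),np.cos(t)]])
print('pen',(s['tool_pos'][:2]-o)@Rm)
E
```

```text
[ 0.10077157 -0.0689474   0.5902148 ] [599.27388612 135.61908874 125.39059941] 45.044657575189454
[[ 4.000e-04  9.935e-01  1.136e-01]
 [ 4.000e-04  1.136e-01 -9.935e-01]
 [-1.000e+00  4.000e-04 -4.000e-04]]
pen [-25.81751211 -93.8616421 ]
```

View pics/c3.png

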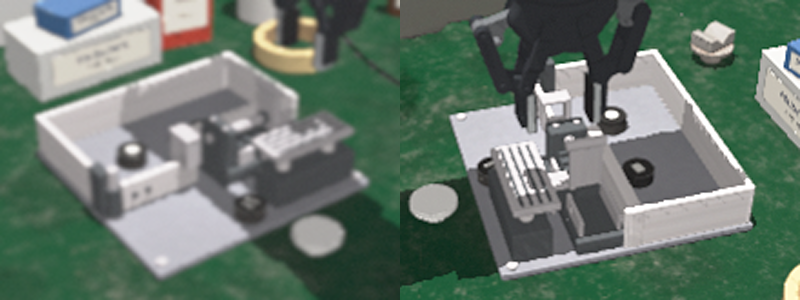

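View pics/w4.png

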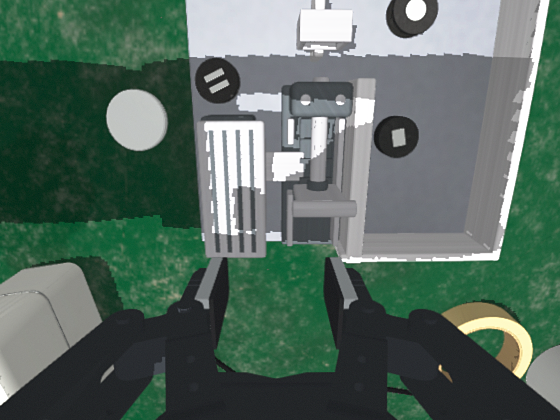

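The gate is shut: its keeper at (325,25) lines up with the bolt rod at (318,155). The handle bar is at (322,205) and the paddle spans (205..265, 122..255). Next I measure both in the tool frame.

```bash
python3 - <<'E'
from h import *
s=dict(np.load('pics/w4.npz')); P=cloud(s); T=(P-s['pos'])@R.from_euler('xyz',s['rot'],degrees=True).as_matrix()
v,u=np.mgrid[:420,:560]; z=P[...,2]
for nm,m in [('paddle',(u>198)&(u<270)&(v>115)&(v<258)&(z>61)&(z<68)),('bar',(u>285)&(u<362)&(v>195)&(v<222)&(z>80)&(z<96)),('keeper',(u>298)&(u<355)&(v<50)&(z>66)&(z<76))]:
    q=np.c_[T[m],z[m]]; print(nm,len(q),np.percentile(q,1,axis=0).round(1),np.median(q,0).round(1),np.percentile(q,99,axis=0).round(1))
E
```

```text
paddle 8667 [ 59.  -46.9 -67.5  62.8] [ 60.6 -27.  -27.4  65. ] [62.8 -7.6 20.4 66.6]
bar 1131 [ 30.8   9.1 -26.   80.4] [ 32.9  26.7 -22.6  92.7] [ 45.2  44.2 -17.1  94.8]
keeper 1730 [  51.2   12.7 -125.4   67.9] [  52.9   26.1 -117.6   72.8] [  57.7   40.1 -110.    74.5]
```

Call:
drive_tool(moves=[2.5,0,0,0,0,0,2.0,0,0,0,0,0,1.0,0,0,0,0,0,0.3,0,0,0,0,0,0,0,0,0,0,0,0,0,0,0,0,0])

```text
time: 8.52
tool_pos: [599.7, 135.3, 68.2]
tcp_rot: [93.7, 89.9, 10.2]
ft_force: [0.4, 0.1, 0.8]
finger_gap: 45.1
```

Call:
drive_tool(moves=[0.2,0,0,0,0,0,0,0,0,0,0,0])

```text
time: 8.68
tool_pos: [600.1, 134.9, 66.4]
tcp_rot: [92.7, 89.9, 9.2]
ft_force: [-1.2, -0.9, 0.5]
finger_gap: 45.3
```

Call:
drive_tool(moves=[0.2,0,0,0,0,0,0,0,0,0,0,0])

```text
time: 8.85
tool_pos: [599.5, 134.7, 63.5]
tcp_rot: [95.6, 90.0, 12.1]
ft_force: [-0.6, -0.8, 0.4]
finger_gap: 45.2
```

Call:
drive_tool(moves=[0.2,0,0,0,0,0,0,0,0,0,0,0])

```text
time: 9.02
tool_pos: [599.6, 134.7, 61.5]
tcp_rot: [91.1, 90.0, 7.6]
ft_force: [-0.3, 0.1, 4.1]
finger_gap: 44.9
```

Call:
drive_tool(moves=[0.3,0,0,0,0,0,0.2,0,0,0,0,0,0,0,0,0,0,0])

```text
time: 9.27
tool_pos: [599.7, 134.7, 56.4]
tcp_rot: [88.6, 89.9, 5.0]
ft_force: [-0.2, -0.0, 6.6]
finger_gap: 45.2
```

Call:
drive_tool(moves=[0.2,0,0,0,0,0,0.1,0,0,0,0,0,0,0,0,0,0,0])

```text
time: 9.52
tool_pos: [599.8, 134.7, 53.8]
tcp_rot: [87.5, 89.9, 4.0]
ft_force: [-1.1, -0.7, 7.5]
finger_gap: 44.8
```

Call:
drive_tool(moves=[0.1,0,0,0,0,0,0,0,-0.2,0,0,0,0,0,-0.2,0,0,0,0,0,-0.2,0,0,0,0,0,-0.2,0,0,0,0,0,0,0,0,0])

```text
time: 10.02
tool_pos: [599.2, 141.6, 53.1]
tcp_rot: [36.2, 89.9, -47.3]
ft_force: [0.5, -4.8, 8.0]
finger_gap: 45.8
```

Call:
drive_tool(moves=[0,0,-0.2,0,0,0,0,0,-0.2,0,0,0,0,0,-0.2,0,0,0,0,0,-0.2,0,0,0,0,0,-0.2,0,0,0])

```text
time: 10.43
tool_pos: [598.1, 151.2, 53.1]
tcp_rot: [30.5, 89.9, -53.0]
ft_force: [-0.4, -7.4, 7.4]
finger_gap: 45.3
```

```bash
python3 - <<'E'
from h import *
w=wrist('w5');save('side','d5')
s=sensors.sense();print(s['ft_force'],s['tool_pos'],s['finger_gap'])
a=cv2.resize(cv2.imread('pics/w5.png'),(400,300),interpolation=2);b=cv2.resize(cv2.imread('pics/d5.png')[150:315,210:430],(400,300),interpolation=2)
cv2.imwrite('pics/c5.png',np.hstack([a,b]))
print(R.from_euler('xyz',s['tcp_rot'],degrees=True).as_matrix().round(4))
E
```

```text
[-1.01392342 -4.18613708  6.50201234] [598.04085696 151.58529437  53.06409835] 44.769160615472174
[[ 0.0015  0.9936  0.1128]
 [-0.0016  0.1128 -0.9936]
 [-1.      0.0013  0.0017]]
```

View pics/c5.png

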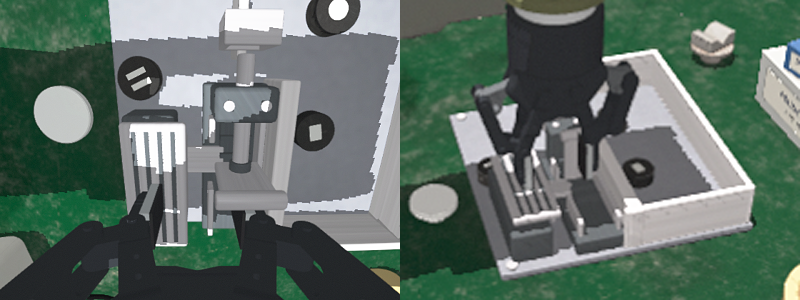

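The bolt is moving: the rod at (245,75) points into the keeper at (248,30), and the left finger is on the paddle at (150,215). I'll carry on.

Call:
drive_tool(moves=[0,0,-0.2,0,0,0,0,0,-0.2,0,0,0,0,0,-0.2,0,0,0,0,0,-0.2,0,0,0,0,0,-0.2,0,0,0,0,0,-0.2,0,0,0,0,0,-0.2,0,0,0,0,0,-0.2,0,0,0,0,0,-0.2,0,0,0,0,0,-0.2,0,0,0,0,0,-0.2,0,0,0])

```text
time: 11.45
tool_pos: [595.6, 173.1, 53.1]
tcp_rot: [31.2, 89.9, -52.3]
ft_force: [0.7, -7.1, 7.0]
finger_gap: 45.1
```

Call:
drive_tool(moves=[0,0,-0.2,0,0,0,0,0,-0.1,0,0,0,0,0,0,0,0,0])

```text
time: 11.7
tool_pos: [595.3, 176.1, 53.0]
tcp_rot: [29.5, 89.9, -54.1]
ft_force: [-0.2, -7.3, 7.8]
finger_gap: 44.8
```

Call:
drive_tool(moves=[0,0,-0.1,0,0,0,0,0,-0.1,0,0,0,0,0,0,0,0,0])

```text
time: 11.95
tool_pos: [595.3, 176.4, 53.1]
tcp_rot: [12.7, 89.7, -70.9]
ft_force: [0.4, -15.0, 7.9]
finger_gap: 45.0
```

```bash
python3 - <<'E'
from h import *
w=wrist('w6');save('side','d6')
s=sensors.sense();print(s['ft_force'],s['tool_pos'],s['finger_gap'])
a=cv2.resize(cv2.imread('pics/w6.png'),(400,300),interpolation=2);b=cv2.resize(cv2.imread('pics/d6.png')[150:315,210:430],(400,300),interpolation=2)
cv2.imwrite('pics/c6.png',np.hstack([a,b]))
P=cloud(w);z=P[...,2];t=np.radians(6.5);o=np.array([614.3,231.8]);Rm=np.array([[np.cos(t),-np.sin(t)],[np.sin(t),np.cos(t)]])
Q=(P[...,:2]-o)@Rm
m=(abs(Q[...,0])<20)&(z>82)&(z<96)&(Q[...,1]>-90)&(Q[...,1]<-20)
q=Q[m];print('bar',len(q),np.percentile(q,[1,50,99],axis=0).round(1))
m=(Q[...,0]>-76)&(Q[...,0]<-33)&(z>45)&(z<72)&(Q[...,1]>-35)&(Q[...,1]<-27);print('paddle z',np.nanmedian(z[m]),m.sum())
E
```

```text
[ -0.1491049  -13.87705394   8.20301315] [595.2432659  176.38839413  53.03990818] 44.70043097641877
bar 3694 [[-16.  -61. ]
 [ -0.9 -35.1]
 [ 18.9 -31.4]]
paddle z 55.82553751406071 1478
```

View pics/c6.png

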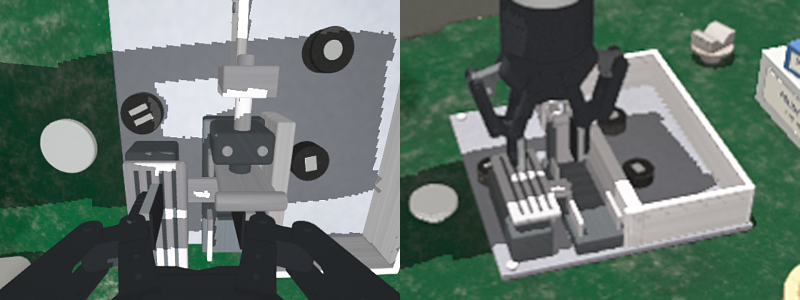

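The rod passes through the keeper (rod tip at (242,30)), and the bar sits at pen y −35, where home should be −36. I'll release by backing off slightly and lifting straight up.

Call:
drive_tool(moves=[0,0,0.2,0,0,0,0,0,0.1,0,0,0,-0.4,0,0,0,0,0,-0.6,0,0,0,0,0,-1.0,0,0,0,0,0,-2.5,0,0,0,0,0,-3.0,0,0,0,0,0,-3.0,0,0,0,0,0,-3.0,0,0,0,0,0,0,0,0,0,0,0,0,0,0,0,0,0])

```text
time: 12.97
tool_pos: [595.8, 177.2, 190.7]
tcp_rot: [98.9, 89.7, 15.4]
ft_force: [-0.4, -0.5, -0.9]
finger_gap: 44.8
```

```bash
python3 - <<'E'
from h import *
w=wrist('w7');save('side','d7')
s=sensors.sense();print(s['time'],s['ft_force'],s['tool_pos'],s['finger_gap'])
a=cv2.resize(cv2.imread('pics/w7.png'),(400,300),interpolation=2);b=cv2.resize(cv2.imread('pics/d7.png')[150:315,210:430],(400,300),interpolation=2)
cv2.imwrite('pics/c7.png',np.hstack([a,b]))
t=np.radians(6.5);o=np.array([614.3,231.8]);Rm=np.array([[np.cos(t),-np.sin(t)],[np.sin(t),np.cos(t)]])
for w in (w,dict(np.load('pics/w1.npz'))):
  P=cloud(w);z=P[...,2];im=w['image'].astype(int)
  Q=(P[...,:2]-o)@Rm
  m=(abs(Q[...,0])<20)&(z>82)&(z<96)&(Q[...,1]>-90)&(Q[...,1]<-20)
  q=Q[m];print('bar',len(q),np.percentile(q,[1,50,99],axis=0).round(1))
  m=(Q[...,0]>-74)&(Q[...,0]<-36)&(z>50)&(z<72)&(Q[...,1]>-110)&(Q[...,1]<-30);print('paddle z',np.nanmedian(z[m]),m.sum())
  for nm,c in [('cap',(-130,-30)),('c',(-72,-3))]:
    m=(np.hypot(Q[...,0]-c[0],Q[...,1]-c[1])<35)&(z>(13 if nm=='cap' else 17))&(z<25)&(np.hypot(Q[...,0]-c[0],Q[...,1]-c[1])<30);print(nm,m.sum(),np.median(Q[m],0))
E
```

```text
13.0667 [-0.07129025  0.22641624 -0.59679056] [593.78859638 176.61637724 186.63773113] 45.21527407493548
bar 577 [[-16.5 -40.1]
 [  1.3 -35.4]
 [ 19.1 -31.7]]
paddle z 64.98655237734962 3834
cap 1683 [-127.14298186  -29.10141164]
c 894 [-66.08276758  -2.92858006]
bar 189 [[-16.3 -80.2]
 [ -8.7 -73.1]
 [ -1.6 -70.6]]
paddle z 64.99524653833885 2517
cap 1126 [-127.46226732  -28.86113294]
c 653 [-66.34631613  -3.3637487 ]
```

View pics/c7.png

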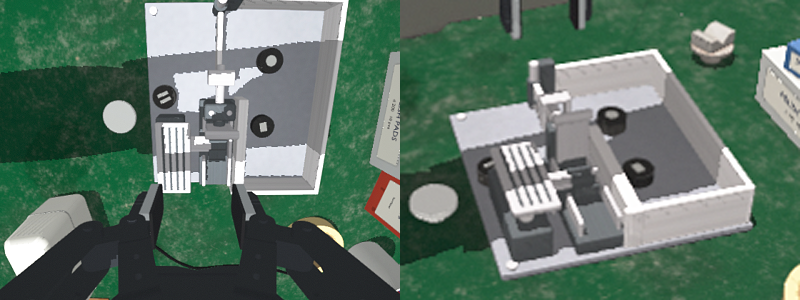

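The catch is up at 65 mm, as at the start, and the bar is at −36. The gate is shut, the specimens and cap haven't moved, and the robot is clear of everything.

```bash
python3 -c "
from h import *
print(r.hand_in())"
```

```text
the job is handed in; nothing more can be done
None
```

The gate is shut, the bolt is home through the keeper and the catch has sprung up. I handed the job in at about 13 s of the 53 s allowed; it returned no verdict.

- **Gate:** I pushed it with the closed fingertips until the force rose to 8 N at the stop. The pictures show it shut, with the keeper in line with the bolt.
- **Bolt:** One fingertip held the catch about 8.5 mm down at 6.5–8 N while the other slid the bolt to its end stop, where the force rose to 15 N.
- **Final pictures:** The handle bar is centred at pen y −36 mm, which is 39 mm of travel. The paddle top reads 65.0 mm, the same as at the start.
- **Loose parts:** Sample_c and the cap are within 0.5 mm of where they started. I checked sample_a and sample_b only by eye.
- **Disagreements:**
  - The scene and side cameras differed by about 3 mm on the pen's position, so I used their average, which the wrist camera confirmed.
  - The gate met its stop about 3 mm deeper than I calculated.

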